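# Press the capping lever through the guard window

### The arm

A 7-joint arm with a two-finger parallel gripper is mounted at the origin on the work surface. World frame = base frame: x ahead of the robot, y to its left, z up, the work surface at z = 0. Lengths are in m, angles in rad, forces in N, time in s.
With the tool pointing down it reaches from about 0.425 to 0.925 m from the base axis. Payload 6.8 kg.
Tool frame: the origin (TCP) lies at the very end of the fingers, on their centre line; the grasp point (between the pads) lies 19 mm behind it (r.grip_depth is the distance from the TCP to the grasp point, in m); z points along the fingers, y is the direction in which the jaws open and shut (so a half turn about z gives the same grasp; the last joint's range is limited). The gripper opens to 85 mm and grips with 20 to 120 N. Pads are 22 mm wide; open, the fingers measure 114 mm over their backs; the gripper's body (76 mm by 85 mm) begins 54 mm behind the grasp point. The pads swing forward as they close: fully open they stand 13 mm farther back than shut.
Start: joints at [1.192, 0.477, 0.022, 1.555, -0.011, 1.109, -0.083], TCP at [0.181, -0.65, 0.231] pointing down, gripper open.
Joint ranges: [-2.96, 2.96], [-0.34, 2.1], [-1.41, 1.46], [0.24, 2.44], [-1.37, 4.51], [0.17, 1.92], [-2.96, 2.96]. Speed limits (rad/s): [2.39, 2.39, 3.14, 3.14, 3.14, 3.14, 3.14].

### API

Orientations are given as a rotation vector (axis times angle).
In Python, from bench import status, eyes, workorder, spotter, r gives the robot as it stands.
- The arm moves only by the tool drive_tool, never from a script. Its argument "commands" is a list of rows, each an object of numbers: "rx", "ry", "rz": the turn, a rotation vector about the world's x, y, z normalised to -1 to 1, where 1 is 8 degrees; "tx", "ty", "tz": the shift along the world's x, y, z normalised to -1 to 1, where 1 is 20 mm; "grip": the closure, from -1 (fully open) to 1 (shut). A call has 1 to 10 rows; each row shifts and turns the commanded pose from where the row before left it; what a row does not reach is not made up. A row lasts 1/8 s, in which the tool goes at most 62.5 mm and 10.7 degrees, less where a joint would pass 70% of its speed; a pose out of reach is approached as far as the arm can. A call with a number of a shift or a turn outside -1 to 1 is refused whole. A call with a gripper value outside its range is refused whole. The fingers move at their own pace and stop on an object; "grip_force" is the grip in N (left out, the last holds). Time passes only in rows, so rows that do not move let the fingers close. It gives the time, the measured TCP pose, the force and the opening at its end, in the units of the state.
- status.get_obs(): the state, without advancing time (a new reading comes with each control period).
- eyes.grab_frame(name): name is "scene" or "top"; returns a dict with "frame" (480x640x3 uint8, blue, green, red), "range_z" (480x640 float32, m along the optical axis (not along the pixel's ray), 0 where there is no reading), "fx", "fy", "cx", "cy" (pixels), "dist_coeffs" ([k1, k2, p1, p2, k3] as OpenCV has them; the pictures are not rectified), "T" (4x4, takes a point from camera to world coordinates). Camera axes: x right, y down, z forward; pixel columns grow to the right and rows downward; lengths in m; the calibration is good to about 2 mm. A picture is of the moment at which its call begins.
- workorder.hand_in(): hands the job in, once; it reports no verdict.
Trained networks look in the newest picture that a camera, given by its name, has taken for a name from the list of things; names that differ only in an ending like _2 or _b are one class to them, and where a whole thing is asked for, a point or a joint stands for the part that bears it (a point fixed in the world has none). Each returns a list of dicts, best first, with "confidence" (0 to 1); they miss things now and then, are a little off and sometimes report something else, mostly with a low value. They report only what shows in the picture. A call takes as long as a camera call.
- spotter.boxes_of(camera, target): "position" ([column, row] as shares, 0 to 1, of the picture: columns of its width, rows of its height, amid what is visible of it).
- spotter.masks_of(camera, target): "mask" (480x640 bool, what is visible of it) and "position" ([column, row] as shares, 0 to 1, of the picture: columns of its width, rows of its height, amid what is visible of it).
The state is a dict: "clock": time; "joints": joint angles; "qvel": joint speeds; "tau": joint torques, N m; "tcp_pos": TCP position; "orientation": TCP orientation; "contact_force": force on the tool from outside, world axes, zero at the start; "moment": the same for the moment, N m; "grip_width": finger opening in m.
Only numpy, scipy, OpenCV 4.12 (cv2) and the standard library are available. Lean on these libraries where they do the work, as an engineer would, in place of code of your own. Each camera call takes 0.05 s, during which the arm holds its last target.

### The job

Close the cap of the vial that waits on the press's sled: push the sled by its upright tab straight in until it is fully home against its stop, then reach down through the guard window over the lever with the broad flat paddle, press that lever all the way down, keep it down for at least one second, and let it spring back up. Do not touch the guard frame at any time, leave the ball-ended lever alone, and only push and press: nothing is lifted or carried. The vial stays upright in its nest, and the loose things standing around stay where they are.

Things in the scene. Friction and masses are not known exactly. Their poses are not given: they have to be found in the camera images.
- unit: bench-top vial capping press, bolted down: painted grey base 12 mm thick with a central channel along its x, a steel guard plate on posts, a white housing 120 mm tall behind it (its x from 70 to 130 mm). Origin on the bench surface, in the middle below the guard; x points from the sled's tab end towards the housing (the way the sled is pushed in), y to the left, z up. The channel starts at x = -205 mm; its base tongue is 100 mm wide
- guard: the fixed guard frame that must not be touched: a bare steel plate 4 mm thick on four posts, 130 mm (x, from -61 to 69 mm) by 240 mm (y). Origin on its top face, 122 mm above the bench, axes as the press. Two open windows side by side, left and right, each 106 mm (x, from -49 to 57 mm) by 88 mm (y), centred at y = +62 and -62 mm, with a 36 mm bridge between; one lever below each window
- paddle_lever (a joint): angle of the lever with the broad flat paddle: 0 up (rest), 0.36 rad fully down on its stop; a spring brings it back; about 3 N on the paddle starts it and 9 N hold it fully down. Its hinge lies along the press's y axis, 52 mm from the paddle's centre on the housing side, 94 mm above the bench; the paddle sinks about 18 mm
- paddle_lever_top (a point): middle of the top face of that lever's flat aluminium paddle, 36 mm (x) by 40 mm (y); at rest about 14 mm below the guard's top face; it moves with the lever. The lever may be below the left or the right window
- ball_lever (a joint): angle of the other lever, which ends in a 20 mm steel ball, below the other window; 0 up, 0.36 down; leave it alone
- ball_lever_top (a point): top of the ball of that other lever
- sled: loose aluminium sled, 147 mm long, 56 mm wide, 8 mm thick, 0.3 to 0.55 kg, sliding in the press's channel under its lips with up to some 6 N of friction. Origin on its underside below the vial nest, x the way it is pushed in; fully home its origin is within 1 mm of the press's x = 0 and its far end meets a rigid stop; it starts 40 to 70 mm short of that
- tab (a point): point to push on: middle of the near face of the sled's upright tab (44 mm wide, 8 mm thick), 57 mm above the bench, the tab's top edge at 70 mm; lies 119 mm behind the sled's origin and stays at least 54 mm in front of the guard
- vial: loose capped amber vial, 23 mm across, 48 mm tall, standing in the sled's square nest (14 mm deep); origin at the centre of its underside, 8 mm above the sled's underside
- spare_vial_a: bystander, to be left in place: loose spare vial, amber with aluminium cap, 23 mm across, 48 mm tall, standing on the bench left of the sled channel
- spare_vial_b: bystander, to be left in place: loose spare vial, like the other, standing on the bench right of the sled channel
- cap_jar: bystander, to be left in place: white plastic jar, 52 mm across, 60 mm tall, right of the press
- reagent_bottle: bystander, to be left in place: amber bottle, 66 mm across, 135 mm tall, left of the press
- beaker: bystander, to be left in place: white open cup, 66 mm across, 80 mm tall, right of the press
- screwdriver: bystander, to be left in place: screwdriver 160 mm long lying on the bench, front right of the press
- vial_rack: bystander, to be left in place: grey rack 100 x 70 mm with amber vials, 62 mm tall in all, left of the press

How it is judged:
On the way, in this order (a step that is already met when the one before it is completed fails the run):
1. the sled is pushed fully home, the lever still up (x of sled in the frame of unit above -0.004 m and value of joint paddle_lever below 0.06 rad), for 0.2 s.
2. the paddle lever is pressed fully down and held for a second (x of sled in the frame of unit above -0.004 m and value of joint paddle_lever above 0.3 rad), for 1 s.
At the end, for the whole second after the job is handed in: sled home within 4 mm of its stop, both levers back up (below 0.06 rad), the vial at rest, upright within 0.2 rad and in its nest (all of step 1 and value of joint ball_lever below 0.06 rad and angle between vial's own z axis and vertical below 0.2 rad and distance between vial and sled below 0.014 m and linear speed of each of sled, vial below 0.02 m/s); the robot touches nothing.
It fails at once if the guard frame is touched (over 0.5 N) (contact force between any of the fingers, the arm and guard above 0.5 N).
It fails at once if the paddle lever is pressed (over 0.15 rad) before the sled is home (value of joint paddle_lever above 0.15 rad and x of sled in the frame of unit below -0.006 m).
It fails at once if the ball-ended lever is pressed (over 0.1 rad) (value of joint ball_lever above 0.1 rad).
It fails at once if the sled is lifted (over 15 mm), or the vial is lifted out (over 12 mm) or tipped (over 0.35 rad) (z of sled in the frame of unit above 0.027 m or z of vial in the frame of sled above 0.02 m or angle between vial's own z axis and vertical above 0.35 rad).
It fails at once if a bystander is moved more than 25 mm or tipped over (distance of any of spare_vial_a, spare_vial_b, cap_jar, reagent_bottle, beaker, screwdriver, vial_rack from where it was at the start of the episode above 0.025 m or angle between any of spare_vial_a, spare_vial_b, cap_jar, reagent_bottle, beaker, vial_rack's own z axis and vertical above 0.5 rad).
It also fails if it takes over 48 s, if anything falls off the work surface, if the arm or the gripper's body presses on something with over 40 N, if the wrist force passes 120 N, or if a joint passes its speed limit or range.

## Working session

There is one attempt and no reset: what is moved stays moved. The work goes in short steps, Python scripts to look and compute and a tool call to move; the robot and the scene stay as the last step left them, time stands still between calls to the robot, and variables do not carry over. Pictures are saved under pics/ and viewed, and the job is handed in when it is done.

Besides the shell and the picture viewer there is one more tool, called after "Request:" by a JSON object that holds its "op" and its "data". drive_tool: Moves the arm, as the interface text tells. Scaled input: -1 to 1 covers 20 mm each way for a shift and 8 degrees each way for a turn. Its arguments: {"type":"object","properties":{"commands":{"type":"array","items":{"type":"object","properties":{"rx":{"type":"number"},"ry":{"type":"number"},"rz":{"type":"number"},"tx":{"type":"number"},"ty":{"type":"number"},"tz":{"type":"number"},"grip":{"type":"number"}}}},"grip_force":{"type":"number"}},"required":["commands"]}

```bash
mkdir -p pics; ls; cat > h.py <<'E'
import numpy as np,cv2
from bench import status,eyes,workorder,spotter,r
def grab(n,save=None):
    f=eyes.grab_frame(n)
    if save: cv2.imwrite('pics/'+save,f['frame'])
    return f
def pt(f,u,v,z):
    K=np.array([[f['fx'],0,f['cx']],[0,f['fy'],f['cy']],[0,0,1.]])
    uv=cv2.undistortPoints(np.array([[[u,v]]],float).reshape(-1,1,2),K,np.array(f['dist_coeffs'],float)).reshape(2)
    return (np.array(f['T'])@np.array([uv[0]*z,uv[1]*z,z,1]))[:3]
def cloud(f,mask=None):
    K=np.array([[f['fx'],0,f['cx']],[0,f['fy'],f['cy']],[0,0,1.]])
    d=f['range_z']; m=(d>0)
    if mask is not None: m&=mask
    v,u=np.nonzero(m)
    uv=cv2.undistortPoints(np.stack([u,v],1).astype(float).reshape(-1,1,2),K,np.array(f['dist_coeffs'],float)).reshape(-1,2)
    z=d[v,u]
    P=np.stack([uv[:,0]*z,uv[:,1]*z,z,np.ones(len(z))],1)@np.array(f['T']).T
    return P[:,:3],u,v
E
python3 - <<'E'
from h import *
print(status.get_obs())
for c in ('scene','top'):
    f=grab(c,c+'0.png'); print(c,np.round(f['T'],3).tolist())
    for n in ('tab','sled','paddle_lever_top','ball_lever_top','guard','vial','unit'):
        for m in spotter.masks_of(c,n)[:2]:
            P,u,v=cloud(f,m['mask']); 
            print(n,round(m['confidence'],2),np.array(m['position'])*[640,480],m['mask'].sum(),np.median(P,0).round(4) if len(P) else None)
E
```

```text
pics
{'clock': 0.0, 'joints': array([ 1.19191589,  0.477792  ,  0.02232928,  1.55645373, -0.01150841,
        1.10931095, -0.08311198]), 'qvel': array([ 1.05263683e-03, -6.27994985e-05, -3.90123559e-04,  1.39489123e-03,
       -1.26248324e-03, -1.05101291e-03, -2.64592713e-03]), 'tau': array([-4.31871476e-04, -5.96456122e+01,  1.60739567e+00, -2.81203347e+01,
        1.24125709e-02,  9.29308328e-03,  1.17210843e-05]), 'tcp_pos': array([ 0.18038529, -0.64983035,  0.23032999]), 'orientation': array([-3.11105794e+00, -4.23823444e-01,  5.81397526e-04]), 'contact_force': array([ 0.77122236,  0.07829636, -0.45340444]), 'moment': array([0.0367323 , 0.03570099, 0.01276894]), 'grip_width': 0.08539217248871105}
scene [[0.519, 0.715, -0.468, 0.99], [0.855, -0.426, 0.297, -0.228], [0.013, -0.554, -0.833, 0.849], [0.0, 0.0, 0.0, 1.0]]
tab 0.83 [276.032 253.008] 1337 [ 0.4874 -0.0366  0.0229]
sled 0.26 [274.304 253.296] 1289 [ 0.4866 -0.0366  0.0229]
paddle_lever_top 0.8 [266.624 308.112] 726 [ 0.6273 -0.1099  0.1078]
ball_lever_top 0.63 [344.   290.88] 335 [0.6548 0.0118 0.104 ]
guard 0.86 [305.28  293.376] 5135 [ 0.6413 -0.0474  0.1229]
unit 0.64 [309.312 331.2  ] 18936 [ 0.7069 -0.0573  0.12  ]
top [[-0.006, -0.996, 0.086, 0.517], [-1.0, 0.008, 0.023, 0.02], [-0.023, -0.086, -0.996, 0.906], [0.0, 0.0, 0.0, 1.0]]
tab 0.67 [347.2   279.312] 1591 [ 0.5158 -0.0316  0.0203]
sled 0.88 [349.376 279.792] 1665 [ 0.5158 -0.0302  0.0203]
paddle_lever_top 0.76 [396.096 213.504] 596 [ 0.6269 -0.1089  0.1071]
ball_lever_top 0.7 [326.592 201.888] 309 [0.6555 0.0142 0.1031]
guard 0.58 [362.88  205.104] 4795 [ 0.6411 -0.0487  0.1218]
unit 0.64 [359.872 199.824] 16356 [ 0.6628 -0.0436  0.1184]
unit 0.4 [347.52 280.08] 1674 [ 0.5157 -0.0302  0.0203]
```

View pics/scene0.png

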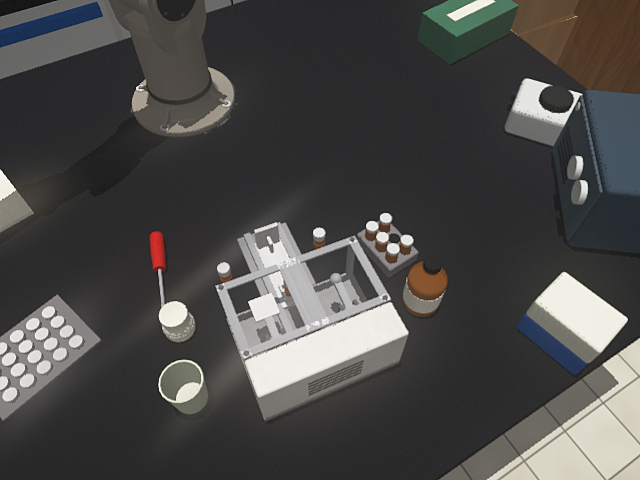

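View pics/top0.png

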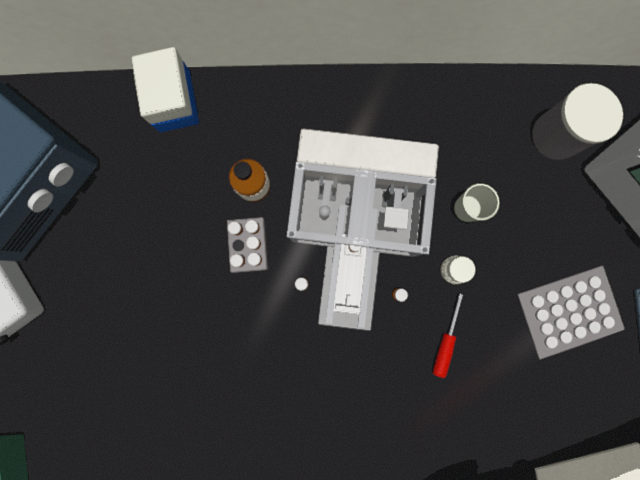

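The press faces roughly +x. In the top picture the tab is near (347,300) and the paddle lever is in the right window at (396,213). The ball is in the left window at (325,210). Next I'll fit the pose.

```bash
cat > fit.py <<'E'
from h import *
from scipy.optimize import minimize
A=[];G=[]
for c in ('top','scene'):
    f=grab(c); P,u,v=cloud(f); A.append(P)
    m=spotter.masks_of(c,'guard')
    g,_,_=cloud(f,m[0]['mask']); g=g[(g[:,2]>.113)&(g[:,2]<.131)]
    G.append(g)
    rc=cv2.minAreaRect((g[:,:2]*1000).astype(np.float32)); print(c,'guard rect',rc)
    # model fit: plate indicator
    Q=P[(P[:,2]>.115)&(P[:,2]<.128)&(abs(P[:,0]-.64)<.14)&(abs(P[:,1]+.05)<.16)]
    def ins(x,y): 
        plate=(x>-.061)&(x<.069)&(abs(y)<.120)
        win=(x>-.049)&(x<.057)&(abs(abs(y)-.062)<.044)
        hou=(x>=.069)&(x<.130)&(abs(y)<.12)
        return (plate&~win)|hou
    def cost(p):
        c_,s=np.cos(p[2]),np.sin(p[2]); d=Q[:,:2]-p[:2]
        x=d[:,0]*c_+d[:,1]*s; y=-d[:,0]*s+d[:,1]*c_
        return -ins(x,y).mean()
    best=None
    for x in np.arange(.60,.68,.004):
        for y in np.arange(-.08,-.02,.004):
            for t in np.radians(np.arange(-12,8,1.)):
                k=cost((x,y,t))
                if best is None or k<best[0]: best=(k,(x,y,t))
    rs=minimize(cost,best[1],method='Nelder-Mead',options=dict(initial_simplex=np.array(best[1])+np.array([[0,0,0],[.004,0,0],[0,.004,0],[0,0,.02]])))
    # centre of plateau
    H=[]
    rng=np.random.default_rng(0)
    for d in rng.uniform(-1,1,(4000,3))*[.005,.005,.025]:
        H.append((cost(rs.x+d),*(rs.x+d)))
    H=np.array(H); t=H[H[:,0]<=np.sort(H[:,0])[60]]
    print(c,'pose',rs.x,np.degrees(rs.x[2]),rs.fun,'avg',t[:,1:].mean(0),t[:,1:].std(0))
    p=t[:,1:].mean(0); c_,s=np.cos(p[2]),np.sin(p[2]);d=P[:,:2]-p[:2]
    L=np.c_[d[:,0]*c_+d[:,1]*s,-d[:,0]*s+d[:,1]*c_,P[:,2]]
    s_=L[(L[:,0]>-.25)&(L[:,0]<-.08)&(abs(L[:,1])<.045)&(L[:,2]>.045)&(L[:,2]<.08)]
    print('tab pts',len(s_),np.percentile(s_,[2,50,98],axis=0).round(4).tolist())
    s_=s_[s_[:,2]>.064]
    print('tab top',len(s_),np.percentile(s_,[2,50,98],axis=0).round(4).tolist() if len(s_) else 0)
    m=spotter.masks_of(c,'paddle_lever_top')[0]['mask']; g,_,_=cloud(f,m);g=g[(g[:,2]>.09)]
    d=g[:,:2]-p[:2];l=np.c_[d[:,0]*c_+d[:,1]*s,-d[:,0]*s+d[:,1]*c_,g[:,2]]
    print('paddle',np.percentile(l,[3,50,97],axis=0).round(4).tolist())
E
python3 fit.py
```

```text
top guard rect ((639.9352416992188, -47.32978820800781), (241.7327117919922, 130.60055541992188), 82.60800170898438)
top pose [ 0.63467617 -0.04599372 -0.12596648] -7.217347605468453 -0.9795581932080448 avg [ 0.63472828 -0.04619254 -0.12571512] [0.00058655 0.00042947 0.00696954]
tab pts 168 [[-0.1743, -0.0206, 0.0462], [-0.1686, 0.0005, 0.0688], [-0.149, 0.0217, 0.0725]]
tab top 116 [[-0.1744, -0.0208, 0.067], [-0.1703, 0.0007, 0.0695], [-0.1665, 0.0213, 0.0726]]
paddle [[-0.0207, -0.0803, 0.0979], [0.0005, -0.0617, 0.107], [0.0409, -0.0433, 0.1116]]
scene guard rect ((637.938232421875, -46.87518310546875), (240.93359375, 134.0320587158203), 82.68228149414062)
scene pose [ 0.6339171  -0.04706856 -0.12702023] -7.277723163887491 -0.9831000792183786 avg [ 0.63391592 -0.04722476 -0.12656463] [0.00048481 0.0005137  0.00653446]
tab pts 318 [[-0.1752, -0.0215, 0.0457], [-0.1686, -0.0005, 0.0615], [-0.1511, 0.0209, 0.0729]]
tab top 139 [[-0.1755, -0.0211, 0.0642], [-0.1701, 0.0002, 0.0702], [-0.1672, 0.0212, 0.0733]]
paddle [[-0.0205, -0.0803, 0.0994], [0.0009, -0.062, 0.1078], [0.0403, -0.0436, 0.1124]]
```

Request:
{"op": "drive_tool", "data": {"commands": [{"tx": 0.8,"ty": 0.8,"rz": -0.3,"grip": 1},{"tx": 0.8,"ty": 0.8,"rz": -0.3,"grip": 1},{"tx": 0.8,"ty": 0.8,"rz": -0.3,"grip": 1},{"tx": 0.8,"ty": 0.8,"rz": -0.3,"grip": 1},{"tx": 0.8,"ty": 0.8,"rz": -0.3,"grip": 1},{"tx": 0.8,"ty": 0.8,"rz": -0.3,"grip": 1},{"tx": 0.8,"ty": 0.8,"rz": -0.3,"grip": 1},{"tx": 0.8,"ty": 0.8,"rz": -0.3,"grip": 1},{"tx": 0.8,"ty": 0.8,"rz": -0.3,"grip": 1},{"tx": 0.8,"ty": 0.8,"rz": -0.15,"grip": 1}], "grip_force": 60}}

```text
validation failed for argument at $.co...
```

The call was refused with a cut-off message, so I'll try a single row with every field filled in.

Request:
{"op": "drive_tool", "data": {"commands": [{"tx": 0.8,"ty": 0.8,"tz": 0.0,"rx": 0.0,"ry": 0.0,"rz": -0.3,"grip": 1.0}], "grip_force": 60}}

```text
clock: 1.23
tcp_pos: [0.1946, -0.6354, 0.2312]
orientation: [3.121, 0.352, -0.002]
contact_force: [-0.1, -0.2, 0.7]
grip_width: 0.0699
```

Request:
{"op": "drive_tool", "data": {"commands": [{"tx": 0.8,"ty": 0.8,"tz": 0,"rx": 0,"ry": 0,"rz": -0.25,"grip": 1},{"tx": 0.8,"ty": 0.8,"tz": 0,"rx": 0,"ry": 0,"rz": -0.25,"grip": 1},{"tx": 0.8,"ty": 0.8,"tz": 0,"rx": 0,"ry": 0,"rz": -0.25,"grip": 1},{"tx": 0.8,"ty": 0.8,"tz": 0,"rx": 0,"ry": 0,"rz": -0.25,"grip": 1},{"tx": 0.8,"ty": 0.8,"tz": 0,"rx": 0,"ry": 0,"rz": -0.25,"grip": 1},{"tx": 0.8,"ty": 0.8,"tz": 0,"rx": 0,"ry": 0,"rz": -0.25,"grip": 1},{"tx": 0.8,"ty": 0.8,"tz": 0,"rx": 0,"ry": 0,"rz": -0.25,"grip": 1},{"tx": 0.8,"ty": 0.8,"tz": 0,"rx": 0,"ry": 0,"rz": -0.25,"grip": 1},{"tx": 0.8,"ty": 0.8,"tz": 0,"rx": 0,"ry": 0,"rz": -0.25,"grip": 1},{"tx": 0.8,"ty": 0.8,"tz": 0,"rx": 0,"ry": 0,"rz": -0.25,"grip": 1}]}}

```text
clock: 2.48
tcp_pos: [0.3571, -0.4739, 0.2314]
orientation: [3.136, -0.19, 0.0]
contact_force: [-0.7, 0.4, -0.2]
grip_width: -0.0002
```

Request:
{"op": "drive_tool", "data": {"commands": [{"tx": 0.35,"ty": 1,"tz": 0,"rx": 0,"ry": 0,"rz": -0.04,"grip": 1},{"tx": 0.35,"ty": 1,"tz": 0,"rx": 0,"ry": 0,"rz": 0,"grip": 1},{"tx": 0.35,"ty": 1,"tz": 0,"rx": 0,"ry": 0,"rz": 0,"grip": 1},{"tx": 0.35,"ty": 1,"tz": 0,"rx": 0,"ry": 0,"rz": 0,"grip": 1},{"tx": 0.35,"ty": 1,"tz": 0,"rx": 0,"ry": 0,"rz": 0,"grip": 1},{"tx": 0.35,"ty": 1,"tz": 0,"rx": 0,"ry": 0,"rz": 0,"grip": 1},{"tx": 0.35,"ty": 1,"tz": 0,"rx": 0,"ry": 0,"rz": 0,"grip": 1},{"tx": 0.35,"ty": 1,"tz": 0,"rx": 0,"ry": 0,"rz": 0,"grip": 1},{"tx": 0.35,"ty": 1,"tz": 0,"rx": 0,"ry": 0,"rz": 0,"grip": 1},{"tx": 0.35,"ty": 1,"tz": 0,"rx": 0,"ry": 0,"rz": 0,"grip": 1}]}}

```text
clock: 3.72
tcp_pos: [0.4267, -0.2736, 0.2315]
orientation: [3.135, -0.197, 0.0]
contact_force: [0.7, 0.0, 0.2]
grip_width: -0.0001
```

Request:
{"op": "drive_tool", "data": {"commands": [{"tx": 0,"ty": 1,"tz": 0,"rx": 0,"ry": 0,"rz": 0,"grip": 1},{"tx": 0,"ty": 1,"tz": 0,"rx": 0,"ry": 0,"rz": 0,"grip": 1},{"tx": 0,"ty": 1,"tz": 0,"rx": 0,"ry": 0,"rz": 0,"grip": 1},{"tx": 0,"ty": 1,"tz": 0,"rx": 0,"ry": 0,"rz": 0,"grip": 1},{"tx": 0,"ty": 1,"tz": 0,"rx": 0,"ry": 0,"rz": 0,"grip": 1},{"tx": 0,"ty": 1,"tz": 0,"rx": 0,"ry": 0,"rz": 0,"grip": 1},{"tx": 0,"ty": 1,"tz": 0,"rx": 0,"ry": 0,"rz": 0,"grip": 1},{"tx": 0,"ty": 1,"tz": 0,"rx": 0,"ry": 0,"rz": 0,"grip": 1},{"tx": 0,"ty": 1,"tz": 0,"rx": 0,"ry": 0,"rz": 0,"grip": 1},{"tx": 0,"ty": 1,"tz": 0,"rx": 0,"ry": 0,"rz": 0,"grip": 1}]}}

```text
clock: 4.97
tcp_pos: [0.4264, -0.0737, 0.2315]
orientation: [3.135, -0.198, 0.001]
contact_force: [0.2, 0.3, -0.2]
grip_width: 0.0001
```

Request:
{"op": "drive_tool", "data": {"commands": [{"tx": 0.1,"ty": 0.9,"tz": 0,"rx": 0,"ry": 0,"rz": 0,"grip": 1},{"tx": 0.1,"ty": 0.9,"tz": 0,"rx": 0,"ry": 0,"rz": 0,"grip": 1},{"tx": 0,"ty": 0.85,"tz": -0.5,"rx": 0,"ry": 0,"rz": 0,"grip": 1},{"tx": 0,"ty": 0,"tz": -1,"rx": 0,"ry": 0,"rz": 0,"grip": 1},{"tx": 0,"ty": 0,"tz": -1,"rx": 0,"ry": 0,"rz": 0,"grip": 1},{"tx": 0,"ty": 0,"tz": -1,"rx": 0,"ry": 0,"rz": 0,"grip": 1},{"tx": 0,"ty": 0,"tz": -1,"rx": 0,"ry": 0,"rz": 0,"grip": 1},{"tx": 0,"ty": 0,"tz": -1,"rx": 0,"ry": 0,"rz": 0,"grip": 1},{"tx": 0,"ty": 0,"tz": 0,"rx": 0,"ry": 0,"rz": 0,"grip": 1}]}}

```text
clock: 6.1
tcp_pos: [0.4294, -0.0214, 0.1205]
orientation: [3.135, -0.197, -0.004]
contact_force: [0.2, -0.4, 0.6]
grip_width: 0.0003
```

```bash
python3 - <<'E'
from h import *
grab('scene','s1.png');grab('top','t1.png')
im=np.hstack([cv2.imread('pics/s1.png')[180:400,150:450],cv2.imread('pics/t1.png')[180:400,250:450]])
cv2.imwrite('pics/c1.png',cv2.resize(im,None,fx=1.6,fy=1.6))
o=status.get_obs();print(o['tcp_pos'],o['joints'],o['clock'])
E
```

```text
[ 0.43075403 -0.02130919  0.1218213 ] [ 0.17707319  0.25274377 -0.30762347  2.20049469  0.11755262  0.70276398
 -1.90769755] 6.2
```

View pics/c1.png

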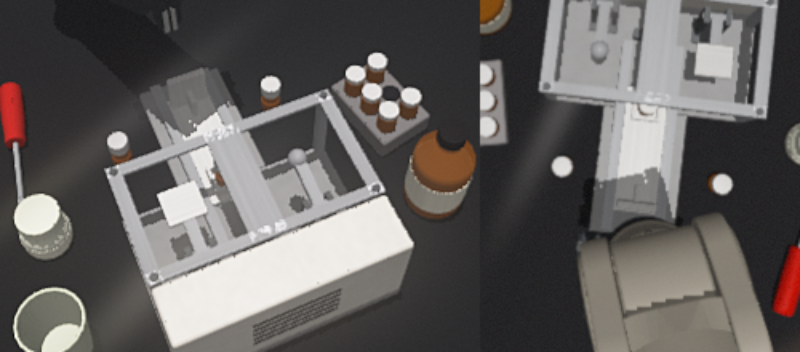

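The arm is over the tab end of the channel. The top crop shows its shadow on the tab, and the spare vials stand clear at about (562,166) and (720,184). I'll descend.

Request:
{"op": "drive_tool", "data": {"commands": [{"tx": 0,"ty": 0,"tz": -0.9,"rx": 0,"ry": 0,"rz": 0,"grip": 1},{"tx": 0,"ty": 0,"tz": -0.9,"rx": 0,"ry": 0,"rz": 0,"grip": 1},{"tx": 0,"ty": 0,"tz": -0.9,"rx": 0,"ry": 0,"rz": 0,"grip": 1},{"tx": 0,"ty": 0,"tz": -0.9,"rx": 0,"ry": 0,"rz": 0,"grip": 1},{"tx": 0,"ty": 0,"tz": 0,"rx": 0,"ry": 0,"rz": 0,"grip": 1}]}}

```text
clock: 6.82
tcp_pos: [0.4305, -0.0214, 0.0494]
orientation: [3.135, -0.197, -0.001]
contact_force: [0.1, 0.1, 0.4]
grip_width: -0.0003
```

Request:
{"op": "drive_tool", "data": {"commands": [{"tx": 0.3,"ty": -0.038,"tz": 0,"rx": 0,"ry": 0,"rz": 0,"grip": 1},{"tx": 0.3,"ty": -0.038,"tz": 0,"rx": 0,"ry": 0,"rz": 0,"grip": 1},{"tx": 0.25,"ty": -0.032,"tz": 0,"rx": 0,"ry": 0,"rz": 0,"grip": 1},{"tx": 0.2,"ty": -0.026,"tz": 0,"rx": 0,"ry": 0,"rz": 0,"grip": 1},{"tx": 0.2,"ty": -0.026,"tz": 0,"rx": 0,"ry": 0,"rz": 0,"grip": 1},{"tx": 0.2,"ty": -0.026,"tz": 0,"rx": 0,"ry": 0,"rz": 0,"grip": 1}]}}

```text
clock: 7.58
tcp_pos: [0.4593, -0.0252, 0.0491]
orientation: [3.135, -0.197, -0.001]
contact_force: [-1.9, 0.1, 0.1]
grip_width: -0.0002
```

Request:
{"op": "drive_tool", "data": {"commands": [{"tx": 0.25,"ty": -0.032,"tz": 0,"rx": 0,"ry": 0,"rz": 0,"grip": 1},{"tx": 0.25,"ty": -0.032,"tz": 0,"rx": 0,"ry": 0,"rz": 0,"grip": 1},{"tx": 0.25,"ty": -0.032,"tz": 0,"rx": 0,"ry": 0,"rz": 0,"grip": 1},{"tx": 0.25,"ty": -0.032,"tz": 0,"rx": 0,"ry": 0,"rz": 0,"grip": 1}]}}

```text
clock: 8.07
tcp_pos: [0.48, -0.0277, 0.0493]
orientation: [-3.135, 0.197, -0.0]
contact_force: [-0.5, 0.0, -1.1]
grip_width: 0.0002
```

```bash
python3 fit.py | grep -v rect; python3 - <<'E'
from h import *
grab('scene','s2.png');grab('top','t2.png')
im=np.hstack([cv2.imread('pics/s2.png')[180:400,150:450],cv2.imread('pics/t2.png')[180:400,250:450]])
cv2.imwrite('pics/c2.png',cv2.resize(im,None,fx=1.6,fy=1.6))
E
```

```text
top pose [ 0.63496717 -0.04618804 -0.1261639 ] -7.228658873543002 -0.9788964607606068 avg [ 0.63476589 -0.0462259  -0.12528268] [0.00058903 0.0004292  0.00665291]Traceback (most recent call last):
  File "fit.py", line 38, in <module>
    print('tab pts',len(s_),np.percentile(s_,[2,50,98],axis=0).round(4).tolist())
                            ~~~~~~~~~~~~~^^^^^^^^^^^^^^^^^^^^^
    return _quantile_unchecked(
        a, q, axis, out, overwrite_input, method, keepdims, weights)
    return _ureduce(a,
                    func=_quantile_ureduce_func,
    ...<5 lines>...
                    overwrite_input=overwrite_input,
                    method=method)
    r = func(a, **kwargs)
    result = _quantile(arr,
                       quantiles=q,
    ...<2 lines>...
                       out=out,
                       weights=wgt)
    slices_having_nans = np.isnan(arr[-1, ...])
                                  ~~~^^^^^^^^^
IndexError: index -1 is out of bounds for axis 0 with size 0
```

View pics/c2.png

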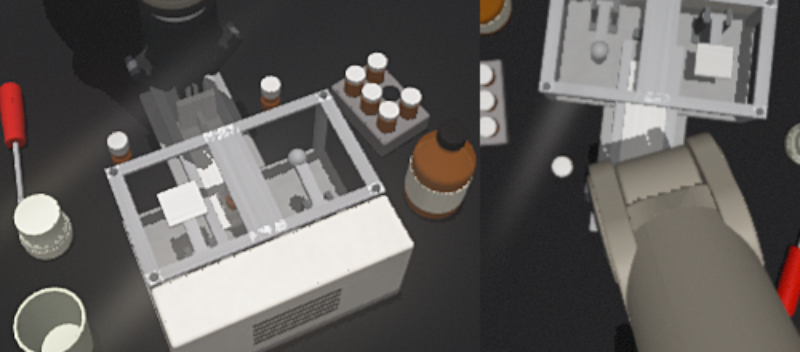

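The sled is moving: the vial now shows under the bridge at about (232,203) in the scene crop. By TCP, about 25 mm is left.

Request:
{"op": "drive_tool", "data": {"commands": [{"tx": 0.2,"ty": -0.026,"tz": 0,"rx": 0,"ry": 0,"rz": 0,"grip": 1},{"tx": 0.2,"ty": -0.026,"tz": 0,"rx": 0,"ry": 0,"rz": 0,"grip": 1},{"tx": 0.2,"ty": -0.026,"tz": 0,"rx": 0,"ry": 0,"rz": 0,"grip": 1},{"tx": 0.2,"ty": -0.026,"tz": 0,"rx": 0,"ry": 0,"rz": 0,"grip": 1},{"tx": 0.15,"ty": -0.019,"tz": 0,"rx": 0,"ry": 0,"rz": 0,"grip": 1}]}}

```text
clock: 8.9
tcp_pos: [0.4989, -0.0302, 0.0492]
orientation: [-3.135, 0.197, -0.0]
contact_force: [-2.9, -0.0, 1.3]
grip_width: 0.0005
```

Request:
{"op": "drive_tool", "data": {"commands": [{"tx": 0.1,"ty": -0.013,"tz": 0,"rx": 0,"ry": 0,"rz": 0,"grip": 1},{"tx": 0.1,"ty": -0.013,"tz": 0,"rx": 0,"ry": 0,"rz": 0,"grip": 1}]}}

```text
clock: 9.15
tcp_pos: [0.5025, -0.0307, 0.0493]
orientation: [3.135, -0.197, -0.0]
contact_force: [-2.6, 0.8, 1.1]
grip_width: -0.0
```

Request:
{"op": "drive_tool", "data": {"commands": [{"tx": 0.1,"ty": -0.013,"tz": 0,"rx": 0,"ry": 0,"rz": 0,"grip": 1},{"tx": 0.1,"ty": -0.013,"tz": 0,"rx": 0,"ry": 0,"rz": 0,"grip": 1}]}}

```text
clock: 9.4
tcp_pos: [0.5066, -0.0312, 0.0492]
orientation: [3.135, -0.197, -0.0]
contact_force: [-7.3, 1.4, 4.6]
grip_width: 0.0001
```

Request:
{"op": "drive_tool", "data": {"commands": [{"tx": 0.1,"ty": -0.013,"tz": 0,"rx": 0,"ry": 0,"rz": 0,"grip": 1}]}}

```text
clock: 9.52
tcp_pos: [0.5065, -0.0312, 0.049]
orientation: [3.135, -0.197, -0.007]
contact_force: [-10.5, 2.8, 8.6]
grip_width: 0.0002
```

Request:
{"op": "drive_tool", "data": {"commands": [{"tx": 0.1,"ty": -0.013,"tz": 0,"rx": 0,"ry": 0,"rz": 0,"grip": 1},{"tx": 0,"ty": 0,"tz": 0,"rx": 0,"ry": 0,"rz": 0,"grip": 1}]}}

```text
clock: 9.78
tcp_pos: [0.5065, -0.0313, 0.0486]
orientation: [3.135, -0.196, -0.012]
contact_force: [-11.7, 2.3, 8.2]
grip_width: 0.0003
```

The TCP has stopped advancing and the force is building, so the sled is against its stop. I'll back off and go up.

Request:
{"op": "drive_tool", "data": {"commands": [{"tx": -0.5,"ty": 0.063,"tz": 0,"rx": 0,"ry": 0,"rz": 0,"grip": 1},{"tx": -0.7,"ty": 0.089,"tz": 0,"rx": 0,"ry": 0,"rz": 0,"grip": 1},{"tx": 0,"ty": 0,"tz": 0.8,"rx": 0,"ry": 0,"rz": 0,"grip": 1},{"tx": 0,"ty": 0,"tz": 1,"rx": 0,"ry": 0,"rz": 0,"grip": 1},{"tx": 0,"ty": 0,"tz": 1,"rx": 0,"ry": 0,"rz": 0,"grip": 1},{"tx": 0,"ty": 0,"tz": 1,"rx": 0,"ry": 0,"rz": 0,"grip": 1},{"tx": 0,"ty": 0,"tz": 1,"rx": 0,"ry": 0,"rz": 0,"grip": 1},{"tx": 0,"ty": 0,"tz": 1,"rx": 0,"ry": 0,"rz": 0,"grip": 1},{"tx": 0,"ty": 0,"tz": 1,"rx": 0,"ry": 0,"rz": 0,"grip": 1},{"tx": 0,"ty": 0,"tz": 0,"rx": 0,"ry": 0,"rz": 0,"grip": 1}]}}

```text
clock: 11.02
tcp_pos: [0.4884, -0.0286, 0.1878]
orientation: [-3.135, 0.198, -0.008]
contact_force: [0.6, -0.3, 0.1]
grip_width: -0.0001
```

```bash
python3 - <<'E'
from h import *
p=np.array([.6343,-.0467,-.1265])
for c in ('scene','top'):
    f=grab(c,c[0]+'3.png'); P,u,v=cloud(f)
    c_,s=np.cos(p[2]),np.sin(p[2]);d=P[:,:2]-p[:2]
    L=np.c_[d[:,0]*c_+d[:,1]*s,-d[:,0]*s+d[:,1]*c_,P[:,2]]
    s_=L[(L[:,0]>-.25)&(L[:,0]<-.08)&(abs(L[:,1])<.045)&(L[:,2]>.064)&(L[:,2]<.08)]
    print('tab top',len(s_),np.percentile(s_,[2,50,98],axis=0).round(4).tolist() if len(s_) else 0)
im=np.hstack([cv2.imread('pics/s3.png')[180:400,150:450],cv2.imread('pics/t3.png')[180:400,250:450]])
cv2.imwrite('pics/c3.png',cv2.resize(im,None,fx=1.6,fy=1.6))
o=status.get_obs();print(o['tcp_pos'],o['orientation'],o['joints'],o['contact_force'],o['clock'])
E
```

```text
tab top 150 [[-0.1189, -0.0224, 0.0642], [-0.1128, -0.0016, 0.0703], [-0.1097, 0.0202, 0.0729]]
tab top 0 0
[ 0.48678215 -0.02878444  0.18571983] [ 3.13530911e+00 -1.97636506e-01  1.90780544e-03] [ 0.20094929  0.24213821 -0.31019978  2.02447605  0.09488239  0.88713546
 -1.85740087] [-0.36015766  0.44819807 -1.30451872] 11.125
```

View pics/c3.png

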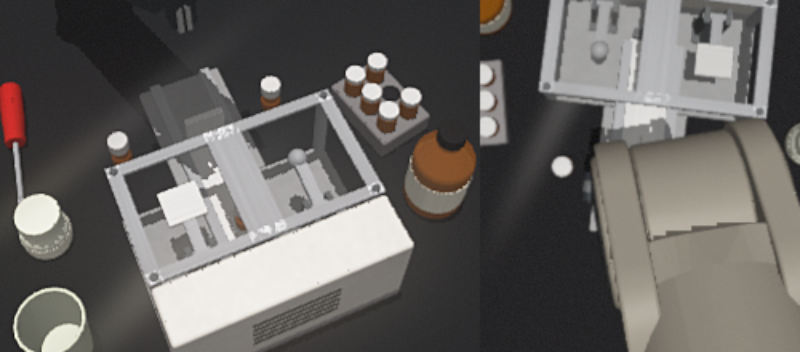

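The sled is home. In the scene view the tab's near face sits at about -0.119 in press x, where it should be, and the vial is seen below the bridge near (240,222). Next I'll move above the paddle.

Request:
{"op": "drive_tool", "data": {"commands": [{"tx": 0.875,"ty": -0.5,"tz": 0,"rx": 0,"ry": 0,"rz": 0,"grip": 1},{"tx": 0.875,"ty": -0.5,"tz": 0,"rx": 0,"ry": 0,"rz": 0,"grip": 1},{"tx": 0.875,"ty": -0.5,"tz": 0,"rx": 0,"ry": 0,"rz": 0,"grip": 1},{"tx": 0.875,"ty": -0.5,"tz": 0,"rx": 0,"ry": 0,"rz": 0,"grip": 1},{"tx": 0.875,"ty": -0.5,"tz": 0,"rx": 0,"ry": 0,"rz": 0,"grip": 1},{"tx": 0.875,"ty": -0.5,"tz": 0,"rx": 0,"ry": 0,"rz": 0,"grip": 1},{"tx": 0.875,"ty": -0.5,"tz": 0,"rx": 0,"ry": 0,"rz": 0,"grip": 1},{"tx": 0.875,"ty": -0.5,"tz": 0,"rx": 0,"ry": 0,"rz": 0,"grip": 1},{"tx": 0,"ty": 0,"tz": 0,"rx": 0,"ry": 0,"rz": 0,"grip": 1}]}}

```text
clock: 12.25
tcp_pos: [0.6268, -0.1095, 0.184]
orientation: [3.135, -0.199, -0.002]
contact_force: [-0.8, 0.3, -0.5]
grip_width: -0.0003
```

```bash
python3 - <<'E'
from h import *
grab('scene','s4.png')
cv2.imwrite('pics/c4.png',cv2.resize(cv2.imread('pics/s4.png')[180:400,150:450],None,fx=2,fy=2))
o=status.get_obs();print(o['tcp_pos'],o['orientation'],o['joints'],o['contact_force'],o['clock'])
E
```

```text
[ 0.62607454 -0.10877777  0.18413309] [-3.13509456e+00  1.98191812e-01  2.86301983e-03] [ 0.25644856  0.47146634 -0.24729189  1.68607671  0.13197477  1.00223309
 -1.73340432] [ 0.20672636 -0.14950222 -0.03429939] 12.3
```

View pics/c4.png

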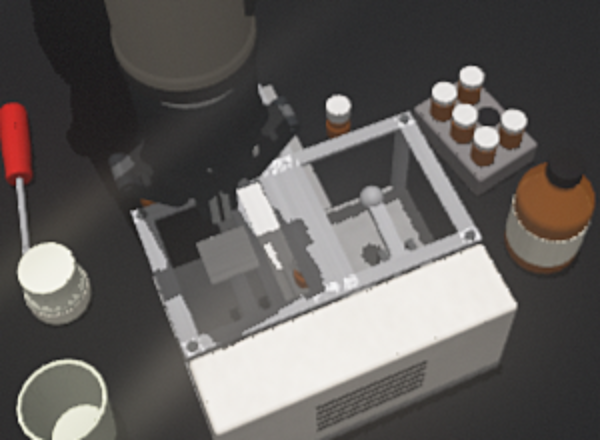

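The fingertips hang above the paddle, at about (225,205) over the plate at (228,252). The knuckles stick out sideways, so I'll check their height above the tip before descending.

```bash
python3 - <<'E'
from h import *
f=grab('scene'); P,u,v=cloud(f)
o=status.get_obs(); t=o['tcp_pos']; print(t)
yaw=-.1265;c_,s=np.cos(yaw),np.sin(yaw);d=P-t
L=np.c_[d[:,0]*c_+d[:,1]*s,-d[:,0]*s+d[:,1]*c_,d[:,2]]
for z0 in range(-40,130,10):
    b=L[(L[:,2]>z0/1e3)&(L[:,2]<=z0/1e3+.01)&(abs(L[:,0])<.1)&(abs(L[:,1])<.1)]
    if len(b)>5: print(z0,len(b),np.percentile(b[:,:2],[1,99],axis=0).round(3).tolist())
E
```

```text
[ 0.62574947 -0.10825151  0.1843269 ]
0 25 [[0.005, -0.013], [0.011, 0.01]]
10 70 [[0.0, -0.015], [0.011, 0.011]]
20 76 [[-0.002, -0.015], [0.011, 0.012]]
30 68 [[-0.011, -0.015], [0.012, 0.01]]
40 119 [[-0.005, -0.031], [0.014, 0.029]]
50 357 [[-0.008, -0.037], [0.013, 0.035]]
60 181 [[-0.008, -0.046], [0.017, 0.044]]
70 305 [[-0.007, -0.053], [0.017, 0.051]]
80 360 [[0.002, -0.063], [0.018, 0.058]]
90 522 [[-0.012, -0.062], [0.02, 0.059]]
100 232 [[-0.006, -0.049], [0.02, 0.046]]
110 112 [[-0.006, -0.043], [0.012, 0.04]]
120 30 [[-0.006, -0.04], [0.035, 0.036]]
```

At the bottom of the press, the guard plate is 32 mm above the tip, where the fingers reach only ±15 mm. The linkage only gets as wide as the window (±44 mm) from 60 mm up. It is safe to descend.

Request:
{"op": "drive_tool", "data": {"commands": [{"tx": 0,"ty": 0,"tz": -0.9,"rx": 0,"ry": 0,"rz": 0,"grip": 1},{"tx": 0,"ty": 0,"tz": -0.9,"rx": 0,"ry": 0,"rz": 0,"grip": 1},{"tx": 0,"ty": 0,"tz": -0.9,"rx": 0,"ry": 0,"rz": 0,"grip": 1},{"tx": 0,"ty": 0,"tz": -0.6,"rx": 0,"ry": 0,"rz": 0,"grip": 1},{"tx": 0,"ty": 0,"tz": -0.4,"rx": 0,"ry": 0,"rz": 0,"grip": 1},{"tx": 0,"ty": 0,"tz": -0.2,"rx": 0,"ry": 0,"rz": 0,"grip": 1}]}}

```text
clock: 13.1
tcp_pos: [0.6264, -0.1087, 0.107]
orientation: [3.135, -0.198, -0.001]
contact_force: [-2.8, 1.3, 4.2]
grip_width: 0.0
```

Request:
{"op": "drive_tool", "data": {"commands": [{"tx": 0,"ty": 0,"tz": -0.2,"rx": 0,"ry": 0,"rz": 0,"grip": 1},{"tx": 0,"ty": 0,"tz": -0.2,"rx": 0,"ry": 0,"rz": 0,"grip": 1}]}}

```text
clock: 13.35
tcp_pos: [0.6264, -0.1087, 0.0998]
orientation: [3.135, -0.198, -0.0]
contact_force: [-4.7, 0.3, 6.8]
grip_width: 0.0001
```

Request:
{"op": "drive_tool", "data": {"commands": [{"tx": 0,"ty": 0,"tz": -0.2,"rx": 0,"ry": 0,"rz": 0,"grip": 1},{"tx": 0,"ty": 0,"tz": -0.1,"rx": 0,"ry": 0,"rz": 0,"grip": 1}]}}

```text
clock: 13.6
tcp_pos: [0.6261, -0.1086, 0.0942]
orientation: [3.135, -0.198, -0.001]
contact_force: [-6.4, 0.7, 10.2]
grip_width: 0.0001
```

Request:
{"op": "drive_tool", "data": {"commands": [{"tx": 0,"ty": 0,"tz": -0.1,"rx": 0,"ry": 0,"rz": 0,"grip": 1},{"tx": 0,"ty": 0,"tz": -0.1,"rx": 0,"ry": 0,"rz": 0,"grip": 1}]}}

```text
clock: 13.85
tcp_pos: [0.6262, -0.1086, 0.091]
orientation: [3.135, -0.198, -0.001]
contact_force: [-11.0, 1.7, 23.4]
grip_width: 0.0003
```

The force has jumped to 23 N, so the lever is on its stop. I'll hold it there.

Request:
{"op": "drive_tool", "data": {"commands": [{"tx": 0,"ty": 0,"tz": -0.05,"rx": 0,"ry": 0,"rz": 0,"grip": 1},{"tx": 0,"ty": 0,"tz": 0,"rx": 0,"ry": 0,"rz": 0,"grip": 1},{"tx": 0,"ty": 0,"tz": 0,"rx": 0,"ry": 0,"rz": 0,"grip": 1},{"tx": 0,"ty": 0,"tz": 0,"rx": 0,"ry": 0,"rz": 0,"grip": 1},{"tx": 0,"ty": 0,"tz": 0,"rx": 0,"ry": 0,"rz": 0,"grip": 1}]}}

```text
clock: 14.48
tcp_pos: [0.6263, -0.1086, 0.091]
orientation: [3.135, -0.198, -0.0]
contact_force: [-10.9, 0.8, 21.6]
grip_width: -0.0002
```

```bash
python3 - <<'E'
from h import *
p=np.array([.6343,-.0467,-.1265])
f=grab('scene','s5.png')
P,u,v=cloud(f)
c_,s=np.cos(p[2]),np.sin(p[2]);d=P[:,:2]-p[:2]
L=np.c_[d[:,0]*c_+d[:,1]*s,-d[:,0]*s+d[:,1]*c_,P[:,2]]
q=L[(L[:,0]>-.025)&(L[:,0]<.02)&(abs(L[:,1]+.062)<.019)&(L[:,2]>.075)&(L[:,2]<.115)]
for a in range(-25,25,5):
    b=q[(q[:,0]>a/1e3)&(q[:,0]<=(a+5)/1e3)]
    if len(b): print(a,len(b),np.median(b[:,2]).round(4))
s_=L[(L[:,0]>-.25)&(L[:,0]<-.08)&(abs(L[:,1])<.045)&(L[:,2]>.064)&(L[:,2]<.08)]
print('tab',len(s_),np.percentile(s_,[2,98],axis=0).round(4).tolist() if len(s_) else 0)
cv2.imwrite('pics/c5.png',cv2.resize(cv2.imread('pics/s5.png')[180:400,150:450],None,fx=2,fy=2))
o=status.get_obs();print(o['tcp_pos'],o['contact_force'],o['clock'])
E
```

```text
-20 6 0.0873
-15 7 0.0875
-10 16 0.0902
-5 16 0.091
0 44 0.0924
5 122 0.0972
10 66 0.0929
15 22 0.0942
tab 41 [[-0.118, 0.0093, 0.065], [-0.11, 0.0212, 0.0739]]
[ 0.62624863 -0.10861741  0.09101268] [-10.68175513   1.25584803  21.45042625] 14.525
```

View pics/c5.png

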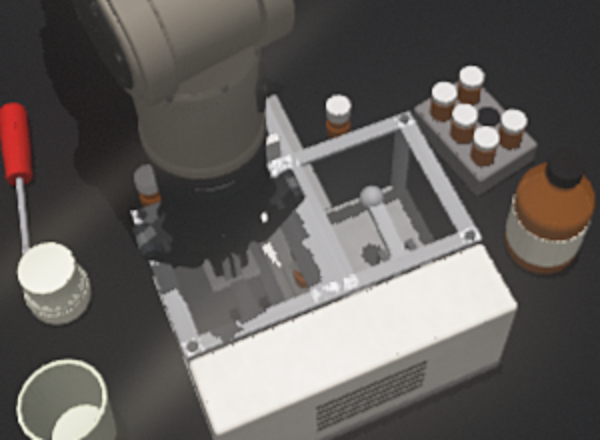

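The paddle has sunk about 17–18 mm and tilted, and the guard is clear of the fingers in the view. I'll add slightly more press and hold well over a second.

Request:
{"op": "drive_tool", "data": {"commands": [{"tx": 0,"ty": 0,"tz": -0.05,"rx": 0,"ry": 0,"rz": 0,"grip": 1},{"tx": 0,"ty": 0,"tz": 0,"rx": 0,"ry": 0,"rz": 0,"grip": 1},{"tx": 0,"ty": 0,"tz": 0,"rx": 0,"ry": 0,"rz": 0,"grip": 1},{"tx": 0,"ty": 0,"tz": 0,"rx": 0,"ry": 0,"rz": 0,"grip": 1},{"tx": 0,"ty": 0,"tz": 0,"rx": 0,"ry": 0,"rz": 0,"grip": 1},{"tx": 0,"ty": 0,"tz": 0,"rx": 0,"ry": 0,"rz": 0,"grip": 1},{"tx": 0,"ty": 0,"tz": 0,"rx": 0,"ry": 0,"rz": 0,"grip": 1},{"tx": 0,"ty": 0,"tz": 0,"rx": 0,"ry": 0,"rz": 0,"grip": 1},{"tx": 0,"ty": 0,"tz": 0,"rx": 0,"ry": 0,"rz": 0,"grip": 1},{"tx": 0,"ty": 0,"tz": 0,"rx": 0,"ry": 0,"rz": 0,"grip": 1}]}}

```text
clock: 15.78
tcp_pos: [0.6263, -0.1086, 0.0908]
orientation: [3.135, -0.198, 0.0]
contact_force: [-14.1, 1.7, 26.2]
grip_width: -0.0
```

Request:
{"op": "drive_tool", "data": {"commands": [{"tx": 0,"ty": 0,"tz": 0.2,"rx": 0,"ry": 0,"rz": 0,"grip": 1},{"tx": 0,"ty": 0,"tz": 0.3,"rx": 0,"ry": 0,"rz": 0,"grip": 1},{"tx": 0,"ty": 0,"tz": 0.4,"rx": 0,"ry": 0,"rz": 0,"grip": 1},{"tx": 0,"ty": 0,"tz": 0.6,"rx": 0,"ry": 0,"rz": 0,"grip": 1},{"tx": 0,"ty": 0,"tz": 0.9,"rx": 0,"ry": 0,"rz": 0,"grip": 1},{"tx": 0,"ty": 0,"tz": 0.9,"rx": 0,"ry": 0,"rz": 0,"grip": 1},{"tx": 0,"ty": 0,"tz": 0.9,"rx": 0,"ry": 0,"rz": 0,"grip": 1},{"tx": 0,"ty": 0,"tz": 0.9,"rx": 0,"ry": 0,"rz": 0,"grip": 1},{"tx": 0,"ty": 0,"tz": 0.9,"rx": 0,"ry": 0,"rz": 0,"grip": 1},{"tx": 0,"ty": 0,"tz": 0,"rx": 0,"ry": 0,"rz": 0,"grip": 1}]}}

```text
clock: 17.02
tcp_pos: [0.6277, -0.1087, 0.2093]
orientation: [3.135, -0.198, 0.005]
contact_force: [-0.0, 0.0, 0.1]
grip_width: 0.0002
```

```bash
python3 - <<'E'
from h import *
p=np.array([.6343,-.0467,-.1265])
f=grab('scene','s6.png')
P,u,v=cloud(f)
c_,s=np.cos(p[2]),np.sin(p[2]);d=P[:,:2]-p[:2]
L=np.c_[d[:,0]*c_+d[:,1]*s,-d[:,0]*s+d[:,1]*c_,P[:,2]]
for yy in (-.062,.062):
  q=L[(L[:,0]>-.025)&(L[:,0]<.02)&(abs(L[:,1]-yy)<.019)&(L[:,2]>.075)&(L[:,2]<.118)]
  for a in range(-25,25,10):
    b=q[(q[:,0]>a/1e3)&(q[:,0]<=(a+10)/1e3)]
    if len(b): print(yy,a,len(b),np.median(b[:,2]).round(4))
s_=L[(L[:,0]>-.25)&(L[:,0]<-.08)&(abs(L[:,1])<.045)&(L[:,2]>.064)&(L[:,2]<.08)]
print('tab',len(s_),np.percentile(s_,[2,98],axis=0).round(4).tolist() if len(s_) else 0)
cv2.imwrite('pics/c6.png',cv2.resize(cv2.imread('pics/s6.png')[180:400,150:450],None,fx=2,fy=2))
for m in spotter.masks_of('scene','vial')[:2]: print(m['confidence'],np.array(m['position'])*[640,480])
o=status.get_obs();print(o['tcp_pos'],o['contact_force'],o['clock'])
E
```

```text
-0.062 -25 111 0.1111
-0.062 -15 155 0.1099
-0.062 -5 151 0.1079
-0.062 5 150 0.1063
-0.062 15 25 0.1043
0.062 -25 3 0.1091
0.062 -15 51 0.1117
0.062 -5 75 0.1087
0.062 5 49 0.1049
0.062 15 30 0.103
tab 21 [[-0.1149, 0.0082, 0.0643], [-0.1103, 0.0208, 0.0722]]
0.75 [424.32  284.304]
[ 0.62633661 -0.10867863  0.20707382] [ 0.16532126 -0.50827547 -1.07695462] 17.125
```

View pics/c6.png

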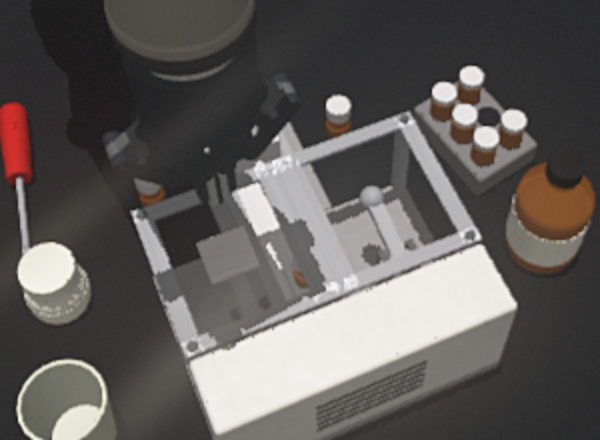

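Everything checks out: the lever is up (its slope changed by about 0.36 rad between pressed and now), the sled is home, and the arm is clear.

```bash
python3 -c "
from h import *
print(workorder.hand_in())"
```

```text
the job is handed in; nothing more can be done
None
```

I pushed the sled home, pressed the paddle lever fully down through the right-hand window for about 2 s, and let it spring back. The job was handed in at about 17 s on the robot's clock, and no verdict was reported.

- **Sled:** I pushed it by the tab with the fingers shut until they stopped moving and the force built to about 12 N. A camera check then put the tab's near face at about -0.119 m in the press frame, which is its home position.
- **Lever down:** Pressing force rose to 21–26 N with no further travel. The depth image showed the paddle sunk about 17–18 mm.
- **Lever back up:** The paddle's slope changed by about 0.36 rad after release, and its centre is back at about 0.108 m, where it started.
- **Ball lever, guard and bystanders:** The ball lever looked still up. The tool force was about zero once the arm was clear, and I saw no sign of touching the guard. The bystanders in view looked where they were.

- **Not measured:** I could not measure how upright the vial is. It was mostly hidden under the bridge, and the network returned a spot near the reagent bottle instead. Only its amber side was visible, in the expected place.
- **Partly hidden:** In the last picture the arm hid most of the tab, leaving 21 depth points. They still agree with the sled being home.
- **Refused move:** My first move call was refused and moved nothing. With all the fields filled in, the moves were accepted.

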